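# Seat the hexagonal spacer in the loosely set jig nest and close the keeper

## Robot

A 6-joint arm with a two-finger parallel gripper is mounted at the origin on the work surface. World frame = base frame: x ahead of the robot, y to its left, z up, the work surface at z = 0. Lengths are in m, angles in degrees, forces in N, time in s.
With the tool pointing down it reaches from about 0.3 to 0.75 m from the base axis. Payload 8.5 kg.
Tool frame: the origin (TCP) lies on the centre line of the jaws, within the pads' length; the fingertips stand tips_ahead ahead of it and the grasp point (between the pads) lies 3 mm ahead of it (tips_ahead is the distance from the TCP to the fingertips, in m); z points along the fingers, y is the line along which they close (so a half turn about z gives the same grasp; the last joint's range is limited). The gripper opens to 85 mm and grips with 20 to 120 N. Pads are 22 mm wide; open, the fingers measure 114 mm over their backs; the gripper's body (76 mm by 85 mm) begins 54 mm behind the grasp point. The pads swing forward as they close: fully open they stand 13 mm farther back than shut.
Start: joints at [55.044, 21.807, 74.336, -0, 83.858, -12.336], TCP at [0.212, 0.508, 0.253] pointing down, gripper open.
Joint ranges: [-178.18, 178.18], [-50.72, 133.34], [12.68, 142.11], [-81.47, 261.47], [9.98, 163.14], [-165.26, 165.26]. Speed limits (degrees/s): [136.94, 136.94, 180, 180, 180, 180].

## Interface

Orientations are given as a 3x3 rotation matrix whose columns are the frame's x, y, z axes.
In Python, from rig import observe, get_image, close_job, tips_ahead gives the robot as it stands.
- The arm moves only by the tool jog_arm, called after ">>>" as a command line: name --pt "numbers of a row" for each row, then --argument value for the rest. Schema: {"type":"object","properties":{"steps":{"type":"array","items":{"type":"object","properties":{"pos":{"type":"array","items":{"type":"number"},"minItems":3,"maxItems":3},"twist":{"type":"number"},"finger_gap":{"type":"number"}},"additionalProperties":false,"required":["finger_gap"]},"minItems":1,"maxItems":10},"grip_force":{"type":"number"},"only":{"type":"string"},"quiet":{"type":"boolean"},"lines":{"type":"string"}},"required":["steps"],"additionalProperties":false}. steps is a list of rows, 1 to 10 of them, each an object with the fields pos (a list: dx, dy, dz in shares of the most that a row can go, 1 being 50 mm), twist (a turn about the tool's z in parts of the range, where 1.0 means 60 degrees), finger_gap (the finger opening in m); a field left out counts as zero (the opening has to be given); each row shifts and turns the commanded pose from where the row before left it, along the tool's axes as they then stand; what a row does not reach is not made up. A row lasts 1/10 s, in which the tool goes at most 0.05 m and 8.59 degrees, less where a joint would pass 70% of its speed; a pose out of reach is approached as far as the arm can. The fingers move at their own pace and stop on an object; grip_force is the grip in N (left out, the last holds). Time passes only in rows, so rows that do not move let the fingers close. The tool returns the time, the measured TCP pose, the force, the opening and the grip force at its end. only (a regular expression) keeps the lines of the reply that match it, lines (a string "A,B") keeps lines A to B, and quiet returns only ok. No shift or turn number may pass 1 either way. Input that does not fit is refused with a message, and nothing moves.
- observe(): the state, without advancing time (a new reading comes with each control period).
- get_image(name): name is "side" or "top" or "wrist"; returns a dict with "pixels" (480x640x3 uint8, red, green, blue), "depth" (480x640 float32, m along the optical axis (not along the pixel's ray), 0 where there is no reading), "K" (3x3 intrinsics, pixels), "distortion" ([k1, k2, p1, p2, k3] as OpenCV has them; the pictures are not rectified), "extrinsics" (4x4, takes a point from world to camera coordinates). Camera axes: x right, y down, z forward; pixel columns grow to the right and rows downward; lengths in m; the calibration is good to about 2 mm. A picture is of the moment at which its call begins.
- close_job(): hands the job in; it is judged then, once.
The state is a dict: "time_s": time; "q": joint angles; "qvel": joint speeds; "joint_efforts": joint torques, N m; "position": TCP position; "tool_rot": TCP orientation; "ft_force": force on the tool from outside, world axes, zero at the start; "wrist_torque": the same for the moment, N m; "grip_width": finger opening in m; "gripper_force": force on a finger pad.
Only numpy, scipy, OpenCV 4.12 (cv2) and the standard library are available. Lean on these libraries where they do the work, as an engineer would, in place of code of your own. Each camera call takes 0.05 s, during which the arm holds its last target. There are 200 camera calls.

## Task

Pick out the aluminium hexagonal spacer that fits the jig's hexagonal pocket, set it upright in the pocket and shuffle it gently, without forcing it, until it drops fully home on the pocket's floor. Then slide the keeper all the way over it so that it cannot come out, let go, and leave the other things where they are.

Things in the scene. Friction and masses are not known exactly. Their poses are not given: they have to be found in the camera images.
- spacer: the task's part: plain aluminium hexagonal spacer standing upright on the bench, 30 mm across flats, 34.6 mm across corners, 32 mm tall, about 60 g; its lowest 1.5 mm is stepped in to 28.5 mm across flats; the dark disc on top only marks its bore. Origin: centre of its underside; z up; two parallel flats face its +x and -x, the others lie at 60 and 120 degrees.
- jig: the fixed jig. Origin: on the bench, under the middle of the nest's setting range; z up, y towards the keeper. Grey base plate 12 mm thick, x -50..+50, y -50..+115 mm. The keeper's guide block is 45 mm wide (x), stands at y +48..+100 mm and is 60 mm tall. More than 35 N between the spacer and the jig (nest, base or keeper) mars them; so does dropping the spacer from several centimetres.
- nest_middle (a point): point fixed to the jig, 26 mm above its origin: the middle of the setting range of the nest, at the height of the nest's top face. The nest is a steel hexagonal ring, 64 mm across outer flats, 14 mm high, lying on the base plate. It is clamped in oversize holes: its real centre may be up to 5.5 mm off this point along the jig's x and also along its y. The clamps hold against gentle forces.
- pocket_floor (a point): point fixed to the jig, 12 mm above its origin, at the height of the pocket's floor. The nest's sharp-edged hexagonal pocket is 31.8 mm across flats, 14 mm deep, open down to the base plate. Two of its flats face the jig's +x and -x, but turned by up to 4 degrees either way (nest not measured). A seated spacer's underside is at this height, its top 44 mm above the bench.
- keeper (a joint): travel of the keeper slide in m: 0 open, 0.05 fully closed; closes towards the jig's -y, stays where left, about 2 N of friction. A flat steel bar 28 mm wide, 70 mm long, 10 mm thick, its underside 47 mm above the bench, so 3 mm over a fully seated spacer; a spacer that is not home blocks it. Its end stands at jig y +40 mm when open, -10 mm when closed.
- keeper_grip (a point): middle of the keeper's upright grip post, 71 mm above the bench: steel, 16 x 16 mm with sides along the jig's x and y, rising 28 mm from the bar to 85 mm above the bench; at jig x 0, y +101 mm when open, +51 mm when closed.
- round_bush: bystander: round aluminium bushing, 30 mm diameter, 32 mm tall; origin centre of underside
- big_nut: bystander: steel hexagonal nut, 41 mm across flats, 22 mm tall; origin centre of underside
- small_spacer: bystander: aluminium hexagonal spacer, 19 mm across flats, 45 mm tall; origin centre of underside
- tape_roll: bystander: blue roll of tape lying flat, 100 mm diameter, 48 mm tall; origin centre of underside
- spray_bottle: bystander: spray bottle, 68 mm diameter, 176 mm tall; origin centre of underside
- screwdriver: bystander: screwdriver lying flat along its x, about 200 mm long
- panel: bystander: aluminium panel 120 x 150 x 5 mm with six upright pins 8 mm thick, 30 mm to their tops; origin centre of underside
Mind the look-alikes: they are no part of the job. Leave any green look-alike of the jig alone.

How it is judged (in metres and radians):
On the way, in this order (a step that is already met when the one before it is completed fails the run):
1. the spacer is fully home in the pocket, upright, with the keeper still open (travel under 10 mm) (z of spacer in the frame of jig between 0.0095 and 0.0138 m and horizontal distance between spacer and jig below 0.011 m and angle between spacer's own z axis and vertical below 0.06 rad and value of joint keeper below 0.01 m), for 0.2 s.
2. the keeper is closed over the spacer (travel over 46 mm) (z of spacer in the frame of jig between 0.0095 and 0.0138 m and horizontal distance between spacer and jig below 0.011 m and angle between spacer's own z axis and vertical below 0.06 rad and value of joint keeper above 0.046 m), for 0.2 s.
At the end, for the whole second after the job is handed in: The spacer stands upright (within 0.06 rad) in the nest's pocket with its underside within 1.8 mm of the pocket's floor (9.5 to 13.8 mm above the jig's underside, within 11 mm of the jig's origin in plan), at rest, and the keeper's travel is over 46 mm of 50 (all of step 2 and linear speed of spacer below 0.02 m/s); the robot touches nothing.
It fails at once if the spacer is forced against, or dropped on, the jig (more than 35 N between them) (contact force between spacer and jig above 35 N).
It fails at once if a bystander is moved by more than 30 mm (distance of any of round_bush, big_nut, small_spacer, tape_roll, spray_bottle, screwdriver, panel from where it was at the start of the episode above 0.03 m).
It also fails if it takes over 72 s, if anything falls off the work surface, if the arm or the gripper's body presses on something with over 40 N, if the wrist force passes 120 N, or if a joint passes its speed limit or range.

## Working session

There is one attempt and no reset: what is moved stays moved. The work goes in short steps, Python scripts to look and compute and a tool call to move; the robot and the scene stay as the last step left them, time stands still between calls to the robot, and variables do not carry over. Pictures are saved under pics/ and viewed, at most 10 in all, crops included, and the job is handed in when it is done.

```bash
mkdir -p pics; ls
```

Run:
```python
from rig import observe,get_image,tips_ahead
import cv2,numpy as np,pickle
print(tips_ahead if not callable(tips_ahead) else tips_ahead(), observe())
for n in("top","side"):
    d=get_image(n); pickle.dump(d,open(n+".pkl","wb")); cv2.imwrite(f"pics/{n}0.png",d["pixels"][:,:,::-1])
    print(n,d["K"],d["distortion"],d["extrinsics"])
```

```text
pics
0.022 {'time_s': 0.0, 'q': array([ 5.50452994e+01,  2.18439547e+01,  7.43855606e+01,  6.86918979e-04,
        8.38588567e+01, -1.23333735e+01]), 'qvel': array([0.01406796, 0.02833664, 0.04128216, 0.00446061, 0.02975027,
       0.01287548]), 'joint_efforts': array([-5.77328683e-04, -4.48454797e+01, -2.31276101e+01, -2.75641014e-04,
        4.70788757e-03, -2.44220166e-05]), 'position': array([0.21137557, 0.50747568, 0.25267923]), 'tool_rot': array([[-9.23066458e-01,  3.84639462e-01, -8.93444677e-04],
       [ 3.84640348e-01,  9.23065665e-01, -1.25731505e-03],
       [ 3.41095123e-04, -1.50424022e-03, -9.99998810e-01]]), 'ft_force': array([ 0.54399066, -1.47221926, -0.38212903]), 'wrist_torque': array([-0.03817444, -0.01926174, -0.05642068]), 'gripper_force': 0.0, 'grip_width': 0.08543455305580222}
top [[509.67774293   0.         321.66678051]
 [  0.         509.67774293 239.15095279]
 [  0.           0.           1.        ]] [-0.08595243  0.          0.          0.          0.        ] [[ 0.01588577 -0.9998698   0.00283297 -0.00583569]
 [-0.99922166 -0.01597767 -0.03606656  0.48346749]
 [ 0.03610713 -0.00225782 -0.99934537  1.24797821]
 [ 0.          0.          0.          1.        ]]
side [[550.87879949   0.         324.60744505]
 [  0.         550.87879949 249.86793603]
 [  0.           0.           1.        ]] [-0.11940917  0.          0.          0.          0.        ] [[ 0.86281495 -0.50522863 -0.01715815 -0.44420546]
 [-0.3671494  -0.60295349 -0.70827142  0.24945692]
 [ 0.34749343  0.61740678 -0.70573167  1.02354351]
 [ 0.          0.          0.          1.        ]]
```

View pics/top0.png

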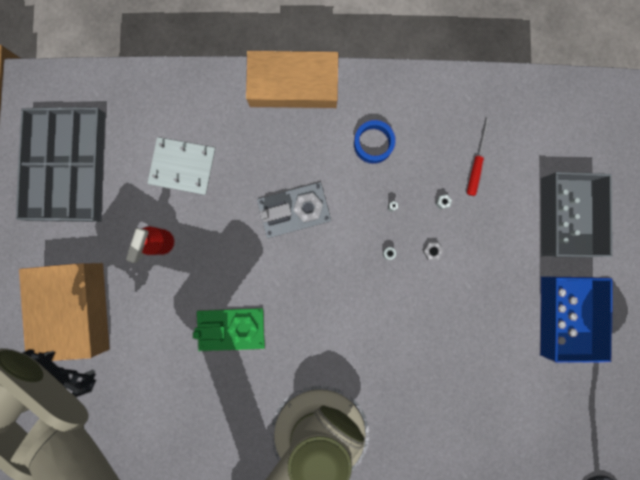

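View pics/side0.png

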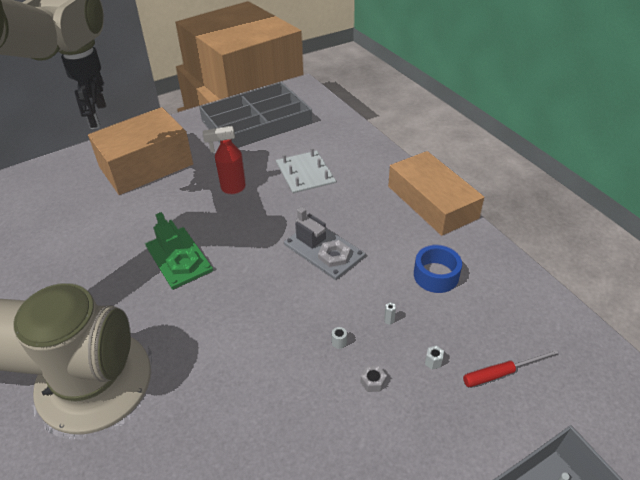

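The top view shows the grey jig at about (295,208) with its nest ring at (308,207). The likely spacer is at (444,201), with the nut at (433,250), the round bush at (390,252) and the small spacer at (393,205). The side view agrees: spacer (435,355), nest (335,251), guide block (312,230). The green look-alike is at (230,328).

Create h.py:
```python
import cv2,numpy as np,pickle
from rig import observe,get_image
def ray(d,uv,z):
    p=cv2.undistortPoints(np.float64(uv).reshape(-1,1,2),np.array(d["K"]),np.array(d["distortion"])).reshape(-1,2)
    E=np.array(d["extrinsics"]);R,t=E[:3,:3],E[:3,3];c=-R.T@t
    r=np.c_[p,np.ones(len(p))]@R
    return c+r*((z-c[2])/r[:,2])[:,None]
def proj(d,P):
    E=np.array(d["extrinsics"]);return cv2.projectPoints(np.float64(P).reshape(-1,1,3),cv2.Rodrigues(E[:3,:3])[0],E[:3,3],np.array(d["K"]),np.array(d["distortion"]))[0].reshape(-1,2)
def dark(d,uv,r,thr):
    """centroid of dark blob nearest uv"""
    g=cv2.cvtColor(d["pixels"],cv2.COLOR_RGB2GRAY);u,v=map(int,uv)
    n,l,s,c=cv2.connectedComponentsWithStats((g[v-r:v+r,u-r:u+r]<thr).astype(np.uint8))
    i=1+np.argmax(s[1:,4]);return c[i]+[u-r,v-r],s[i]
def totool(P):
    o=observe();return o["tool_rot"].T@(np.array(P)-o["position"])
```

Run:
```python
from h import *
for n,uv,nest in(("top",(444,201),(308,207)),("side",(435,352),(335,250))):
    d=pickle.load(open(n+".pkl","rb"))
    c,s=dark(d,uv,12,50); print(n,c,s,ray(d,c,.032),ray(d,nest,.026),d["depth"][int(uv[1]),int(uv[0])])
    if n=="top":
        # sizes of candidates from depth: points above bench
        E=np.array(d["extrinsics"]); 
        print(ray(d,[(258,208),(268,235),(331,217),(321,181)],.012))
d=get_image("wrist");print(d["K"],d["distortion"]);o=observe();E=np.array(d["extrinsics"]);print("cam in tool",o["tool_rot"].T@(-E[:3,:3].T@E[:3,3]-o["position"]),"\n",E[:3,:3]@o["tool_rot"])
```

```text
top [444.5 201. ] [11 11  4  3  8] [[ 0.58065893 -0.2964916   0.032     ]] [[0.56077184 0.03647246 0.026     ]] 1.2412381
[[ 0.5577883   0.16020689  0.012     ]
 [ 0.49149222  0.13413091  0.012     ]
 [ 0.53835125 -0.02024678  0.012     ]
 [ 0.62719158  0.00581091  0.012     ]]
side [435.  352.5] [ 9 10  7  6 36] [[ 0.58129664 -0.29596246  0.032     ]] [[0.56483824 0.03875599 0.026     ]] 1.0166991
[[351.01878168   0.         322.22720991]
 [  0.         351.01878168 243.19897504]
 [  0.           0.           1.        ]] [-0.04505153  0.          0.          0.          0.        ]
cam in tool [ 0.08406129  0.00026494 -0.12083539] 
 [[-1.05663322e-03  9.99999438e-01  9.15262688e-05]
 [-9.46221687e-01 -9.70199468e-04 -3.23517507e-01]
 [-3.23517236e-01 -4.28443487e-04  9.46222180e-01]]
```

Careful with the scale: shifts go in shares of 50 mm and turns go in shares of 60 degrees. That gives: -0.042 m is -0.84, -0.025 m is -0.5.

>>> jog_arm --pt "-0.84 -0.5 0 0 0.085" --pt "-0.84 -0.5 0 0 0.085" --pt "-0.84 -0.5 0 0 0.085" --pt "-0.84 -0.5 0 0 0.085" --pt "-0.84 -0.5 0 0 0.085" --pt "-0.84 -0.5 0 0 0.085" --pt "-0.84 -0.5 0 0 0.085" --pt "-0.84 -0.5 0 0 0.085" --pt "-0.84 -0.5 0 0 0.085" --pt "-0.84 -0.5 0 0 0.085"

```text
refused: steps[0]: [-0.84, -0.5, 0, 0, 0.085] is not of type 'object' (schema: type "object"). Nothing was moved.
```

The call was refused and nothing moved: it wants a list of objects, one for each row. Same move again in that form.

>>> jog_arm --steps '[{"pos": [-0.84,-0.5,0],"finger_gap": 0.085},{"pos": [-0.84,-0.5,0],"finger_gap": 0.085},{"pos": [-0.84,-0.5,0],"finger_gap": 0.085},{"pos": [-0.84,-0.5,0],"finger_gap": 0.085},{"pos": [-0.84,-0.5,0],"finger_gap": 0.085},{"pos": [-0.84,-0.5,0],"finger_gap": 0.085},{"pos": [-0.84,-0.5,0],"finger_gap": 0.085},{"pos": [-0.84,-0.5,0],"finger_gap": 0.085},{"pos": [-0.84,-0.5,0],"finger_gap": 0.085},{"pos": [-0.84,-0.5,0],"finger_gap": 0.085}]'

```text
time_s: 1.15
position: [0.5039, 0.1135, 0.2532]
tool_rot: [[-0.923, 0.385, -0.0], [0.385, 0.923, 0.0], [0.0, 0.0, -1.0]]
ft_force: [0.6, 0.8, -0.1]
grip_width: 0.0851
gripper_force: 0.0
```

>>> jog_arm --steps '[{"pos": [-0.84,-0.5,0],"finger_gap": 0.085},{"pos": [-0.84,-0.5,0],"finger_gap": 0.085},{"twist": 0.1417,"finger_gap": 0.085},{"twist": 0.1417,"finger_gap": 0.085},{"twist": 0.1417,"finger_gap": 0.085},{"twist": 0.1417,"finger_gap": 0.085},{"twist": 0.1417,"finger_gap": 0.085},{"pos": [0,0,0.6],"twist": 0.1417,"finger_gap": 0.085},{"pos": [0,0,0.6],"finger_gap": 0.085},{"finger_gap": 0.085}]'

```text
time_s: 2.15
position: [0.5597, 0.0371, 0.1898]
tool_rot: [[-0.282, 0.959, -0.008], [0.959, 0.282, 0.001], [0.003, -0.007, -1.0]]
ft_force: [-0.6, 0.1, -0.1]
grip_width: 0.085
gripper_force: 0.0
```

Run:
```python
from h import *
o=observe();print(o["position"],o["tool_rot"],o["ft_force"],o["q"])
d=get_image("wrist");pickle.dump(d,open("nest.pkl","wb"));cv2.imwrite("pics/nest1.png",d["pixels"][:,:,::-1])
```

```text
[0.55971469 0.03709371 0.18983565] [[-0.28210324  0.95935304 -0.00771404]
 [ 0.95937859  0.28211965  0.00110651]
 [ 0.00323781 -0.00708854 -0.99996963]] [-0.61452838  0.07702664 -0.10114293] [-8.29918202e+00  2.60942282e+01  7.83279220e+01 -1.09475079e-03
  7.60243590e+01 -2.46854320e+01]
```

View pics/nest1.png

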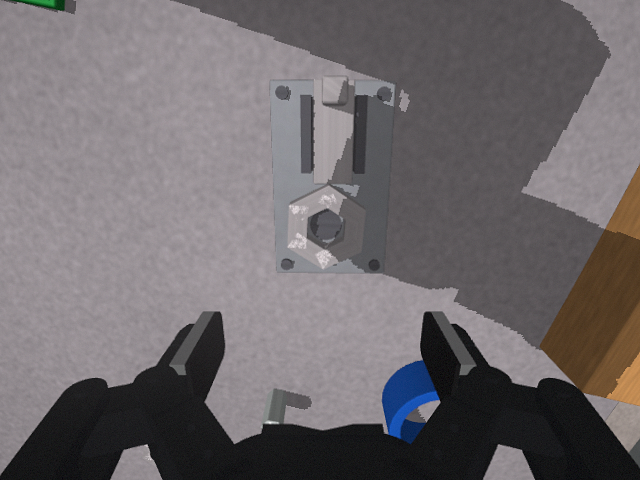

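The wrist view from above shows the jig with its base plate corners at about (270,80), (396,83), (384,272) and (277,272). The nest pocket is at (326,226), and the keeper post is at (335,90) with the keeper open.

Run:
```python
from h import *
d=pickle.load(open("nest.pkl","rb"))
c=ray(d,[(270,80),(396,83),(384,272),(277,272)],.012);print(c,"w",np.linalg.norm(c[1]-c[0]),np.linalg.norm(c[3]-c[2]),"l",np.linalg.norm(c[0]-c[3]),np.linalg.norm(c[1]-c[2]))
yl=c[0]-c[3]+c[1]-c[2];xl=c[1]-c[0]+c[2]-c[3];print("jig y ang",np.degrees(np.arctan2(yl[1],yl[0])),"x",np.degrees(np.arctan2(xl[1],xl[0])))
y=yl/np.linalg.norm(yl);m=c.mean(0);J=m-.0325*y;print("jig origin",J)
n=ray(d,(326,226),.026);print("nest",n,n-J); print("tool",totool(n[0]))
```

```text
[[ 0.4856552   0.13802929  0.012     ]
 [ 0.5812536   0.16379653  0.012     ]
 [ 0.62573368  0.00903018  0.012     ]
 [ 0.53073468 -0.01908301  0.012     ]] w 0.09901011953039035 0.09907149130158234 l 0.16345162635781568 0.16103136648863559
jig y ang 106.02203079561902 x 15.785191325529338
jig origin [0.56481452 0.04170569 0.012     ]
nest [[0.56051998 0.03999346 0.026     ]] [[-0.00429454 -0.00171223  0.014     ]]
tool [0.00271734 0.00116012 0.16629215]
```

To row units: 0.03 m is 0.6, -0.017 m is -0.34.

>>> jog_arm --steps '[{"pos": [-0.34,0.02,0.6],"finger_gap": 0.085},{"pos": [0,0,0.6],"finger_gap": 0.085},{"pos": [0,0,0.6],"finger_gap": 0.085},{"finger_gap": 0.085},{"finger_gap": 0.085}]'

```text
time_s: 2.7
position: [0.5681, 0.0208, 0.1051]
tool_rot: [[-0.282, 0.959, 0.002], [0.959, 0.282, -0.0], [-0.001, 0.002, -1.0]]
ft_force: [0.2, 0.7, 1.1]
grip_width: 0.0855
gripper_force: 0.0
```

Run:
```python
from h import *
o=observe();print(o["position"],totool([.5605,.04,.026]))
d=get_image("wrist");pickle.dump(d,open("nest2.pkl","wb"))
u,v=proj(d,[.5605,.04,.026])[0];print(u,v)
u,v=int(u),int(v);c=d["pixels"][v-70:v+70,u-90:u+90,::-1];cv2.imwrite("pics/nest2.png",cv2.resize(c,None,fx=4,fy=4,interpolation=cv2.INTER_CUBIC))
```

```text
[0.56805074 0.02078509 0.10508081] [ 0.02063343 -0.00195778  0.07905966]
319.5981862095645 235.26772717917706
```

View pics/nest2.png

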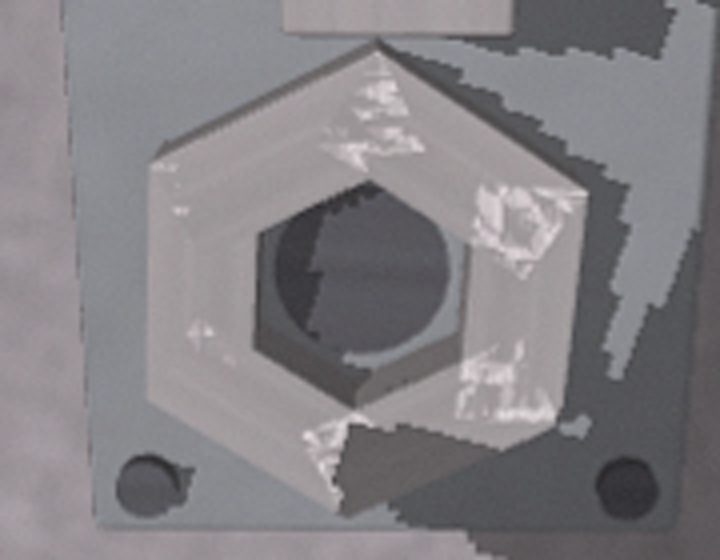

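The close-up of the nest is clear. In crop pixels the pocket rim corners are (372,181), (469,240), (462,363), (358,411), (254,347) and (258,234). The outer top corners are (380,45), (587,190), (557,425), (345,515), (150,400) and (150,160).

Add to h.py:
```python
def hexfit(d,uv,z):
    P=ray(d,uv,z)[:,:2];c=P.mean(0);w=(P-c)[:,0]+1j*(P-c)[:,1]
    a=np.degrees(np.angle((w**6).sum()/1))/6   # corner direction mod 60
    return c,np.abs(w).mean()*np.sqrt(3)*1000,a,np.round(np.abs(w)*1000,1)  # centre, AF mm, corner angle
```

Run:
```python
from h import *
d=pickle.load(open("nest2.pkl","rb"))
for q in([(372,181),(469,240),(462,363),(358,411),(254,347),(258,234)],[(380,45),(587,190),(557,425),(345,515),(150,400),(150,160)]):
    uv=(np.array(q)+.5)/4-.5+[229,165]
    print(hexfit(d,uv,.026))
```

```text
(array([0.56091327, 0.03765339]), np.float64(31.618116310124144), np.float64(-16.86832201774936), array([18. , 18.2, 18.5, 18.4, 18.2, 18.3]))
(array([0.56074007, 0.03789078]), np.float64(63.938596927966024), np.float64(-17.657475146807432), array([37.4, 36.8, 36.8, 36.6, 36.7, 37. ]))
```

To row units: -0.0467 m is -0.934, -0.011 m is -0.22.

>>> jog_arm --steps '[{"pos": [-0.934,-0.22,-0.02],"finger_gap": 0.085},{"pos": [-0.934,-0.22,-0.02],"finger_gap": 0.085},{"pos": [-0.934,-0.22,-0.02],"finger_gap": 0.085},{"pos": [-0.934,-0.22,-0.02],"finger_gap": 0.085},{"pos": [-0.934,-0.22,-0.02],"finger_gap": 0.085},{"pos": [-0.934,-0.22,-0.02],"finger_gap": 0.085},{"pos": [-0.934,-0.22,-0.02],"finger_gap": 0.085},{"finger_gap": 0.085},{"finger_gap": 0.085}]'

```text
time_s: 3.65
position: [0.5857, -0.3156, 0.1122]
tool_rot: [[-0.281, 0.96, 0.002], [0.96, 0.281, -0.002], [-0.002, 0.002, -1.0]]
ft_force: [0.0, 1.4, -0.5]
grip_width: 0.0849
gripper_force: 0.0
```

Run:
```python
from h import *
o=observe();print(o["position"],totool([.581,-.296,.032]))
d=get_image("wrist");pickle.dump(d,open("sp.pkl","wb"))
u,v=proj(d,[.581,-.296,.032])[0];print(u,v)
u,v=int(u),int(v);c=d["pixels"][v-70:v+70,u-90:u+90,::-1];print("off",u-90,v-70);cv2.imwrite("pics/sp.png",cv2.resize(c,None,fx=4,fy=4,interpolation=cv2.INTER_CUBIC))
```

```text
[ 0.58569192 -0.31560906  0.11219213] [0.02030702 0.00085996 0.08015106]
324.322616892776 235.23409825561248
off 234 165
```

View pics/sp.png

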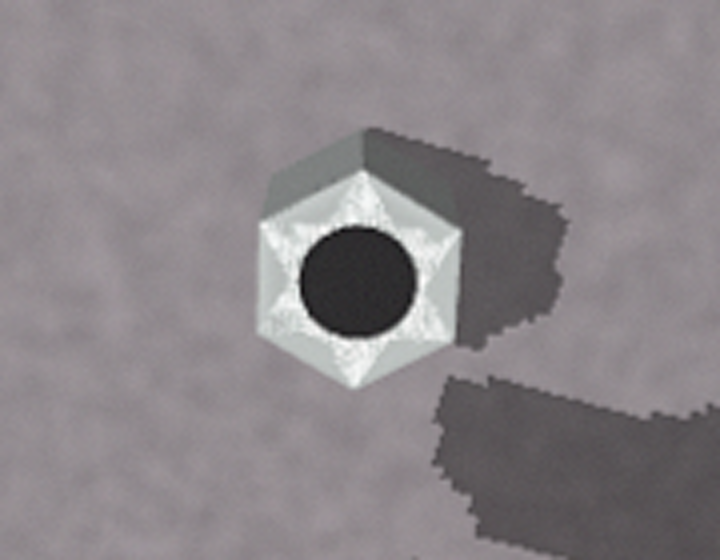

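The spacer is seen from above. In crop pixels its top corners are about (362,171), (461,232), (456,344), (354,388), (257,332) and (259,222).

Run:
```python
from h import *
d=pickle.load(open("sp.pkl","rb"))
uv=(np.array([(362,171),(461,232),(456,344),(354,388),(257,332),(259,222)])+.5)/4-.5+[234,165]
h=hexfit(d,uv,.032);print(h)
c,s=dark(d,(234+358/4,165+282/4),25,60);b=ray(d,c,.032);print(b,s)
o=observe();print(np.degrees(np.arctan2(o["tool_rot"][1,1],o["tool_rot"][0,1])),totool([*h[0],.032]))
```

```bash
python3 -c "
import rig;print(rig.tips_ahead)"
```

```text
(array([ 0.58036281, -0.29626786]), np.float64(30.01546995599761), np.float64(-16.399848625451902), array([17.2, 17.2, 17.8, 17. , 17.3, 17.5]))
[[ 0.5801308  -0.29609992  0.032     ]] [ 11  12  29  27 611]
16.38520427275844 [ 0.01898097 -0.00019418  0.07992981]
0.022
```

To row units: 0.03 m is 0.6, 0.019 m is 0.38, 2.8 degrees / 60 = 0.0467.

>>> jog_arm --steps '[{"pos": [0.38,0,0],"twist": 0.0467,"finger_gap": 0.085},{"pos": [0,0,0.6],"finger_gap": 0.07},{"pos": [0,0,0.6],"finger_gap": 0.06},{"pos": [0,0,0.24],"finger_gap": 0.055},{"finger_gap": 0.055},{"finger_gap": 0.055}]' --grip_force 30

```text
time_s: 4.3
position: [0.5808, -0.2962, 0.0399]
tool_rot: [[-0.236, 0.972, 0.002], [0.972, 0.236, -0.001], [-0.002, 0.001, -1.0]]
ft_force: [0.1, -1.2, 0.2]
grip_width: 0.0551
gripper_force: 0.0
```

Run:
```python
from h import *
o=observe();print(totool([.5803,-.2962,.032]),o["position"])
```

```text
[ 9.63917826e-05 -5.36481306e-04  7.85919411e-03] [ 0.5808313  -0.29615782  0.03986002]
```

Well aligned. I'll grip with 30 N and lift slightly.

>>> jog_arm --steps '[{"finger_gap": 0.03},{"finger_gap": 0.02},{"finger_gap": 0.02},{"finger_gap": 0.02},{"finger_gap": 0.02},{"finger_gap": 0.02}]' --grip_force 30

```text
time_s: 4.9
position: [0.5807, -0.2966, 0.0399]
tool_rot: [[-0.235, 0.972, 0.002], [0.972, 0.235, -0.001], [-0.002, 0.002, -1.0]]
ft_force: [-0.8, 0.8, 6.7]
grip_width: 0.0288
gripper_force: 30.5
```

>>> jog_arm --steps '[{"pos": [0,0,-0.4],"finger_gap": 0.02},{"pos": [0,0,-0.6],"finger_gap": 0.02},{"pos": [0,0,-0.6],"finger_gap": 0.02},{"finger_gap": 0.02}]'

```text
time_s: 5.3
position: [0.5815, -0.2973, 0.1231]
tool_rot: [[-0.235, 0.972, 0.007], [0.972, 0.235, -0.005], [-0.007, 0.005, -1.0]]
ft_force: [0.1, -0.8, -0.5]
grip_width: 0.0288
gripper_force: 29.9
```

Run:
```python
from h import *
o=observe();print(totool([.5608,.0378,.026]),o["position"],np.degrees(np.arctan2(o["tool_rot"][1,1],o["tool_rot"][0,1])))
```

```text
[0.33121771 0.05805788 0.09526837] [ 0.58150693 -0.29730049  0.1231125 ] 13.5827978307603
```

To row units: 0.0474 m is 0.948, 0.0473 m is 0.946, 0.9 degrees / 60 = 0.015.

>>> jog_arm --steps '[{"pos": [0.946,0.166,0],"finger_gap": 0.02},{"pos": [0.946,0.166,0],"finger_gap": 0.02},{"pos": [0.946,0.166,0],"finger_gap": 0.02},{"pos": [0.946,0.166,0],"finger_gap": 0.02},{"pos": [0.946,0.166,0],"finger_gap": 0.02},{"pos": [0.946,0.166,0],"finger_gap": 0.02},{"pos": [0.948,0.166,0],"twist": 0.015,"finger_gap": 0.02},{"pos": [0,0,0.4],"finger_gap": 0.02},{"pos": [0,0,0.4],"finger_gap": 0.02},{"finger_gap": 0.02}]'

```text
time_s: 6.3
position: [0.5573, 0.0399, 0.0759]
tool_rot: [[-0.22, 0.975, -0.005], [0.975, 0.22, 0.001], [0.002, -0.005, -1.0]]
ft_force: [1.0, 0.5, -0.6]
grip_width: 0.0292
gripper_force: 29.9
```

Run:
```python
from h import *
o=observe();print(totool([.5608,.0378,.026]),o["position"],np.degrees(np.arctan2(o["tool_rot"][1,1],o["tool_rot"][0,1])),o["ft_force"])
d=get_image("wrist");cv2.imwrite("pics/held.png",d["pixels"][150:450,150:500,::-1])
```

```text
[-0.00288741  0.00323902  0.04991206] [0.55726779 0.03987002 0.07593276] 12.716482773545295 [ 0.9522966   0.50647084 -0.58436344]
```

View pics/held.png

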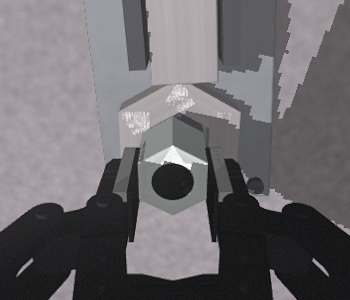

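The spacer is held square in the jaws, with its bore at about (322,331) full-frame. The nest is just beyond it. I'll correct the offset and check the bore against the nest centre.

To row units: 0.0032 m is 0.064, -0.0029 m is -0.058.

>>> jog_arm --steps '[{"pos": [-0.058,0.064,0],"finger_gap": 0.02},{"finger_gap": 0.02},{"finger_gap": 0.02}]'

```text
time_s: 6.65
position: [0.563, 0.0368, 0.079]
tool_rot: [[-0.219, 0.976, 0.001], [0.976, 0.219, -0.0], [-0.0, 0.001, -1.0]]
ft_force: [0.4, -0.0, 0.1]
grip_width: 0.0292
gripper_force: 29.9
```

Run:
```python
from h import *
d=get_image("wrist");o=observe()
g=cv2.cvtColor(d["pixels"],cv2.COLOR_RGB2GRAY)
for t in(45,60):
    m=np.uint8(g[305:355,298:346]<t);n,l,s,c=cv2.connectedComponentsWithStats(m)
    for i in range(1,n):
        if s[i,4]>300:print(t,s[i],c[i]+[298,305],ray(d,c[i]+[298,305],o["position"][2]-.040+.032))
print(totool([.5608,.0378,.026]),o["position"],o["ft_force"])
```

```text
45 [   4    9   41   36 1159] [322.11302847 331.32873167] [[0.5624413  0.03685987 0.0708913 ]]
60 [   4    9   41   36 1180] [322.07118644 331.29576271] [[0.56242033 0.03687196 0.0708913 ]]
[ 0.00133696 -0.00181392  0.05288917] [0.56281026 0.0368993  0.0788913 ] [ 0.40264375 -0.61164628 -0.41570119]
```

To row units: 0.005 m is 0.1, -0.0014 m is -0.028.

>>> jog_arm --steps '[{"pos": [0.024,-0.028,0.1],"finger_gap": 0.02},{"pos": [0,0,0.1],"finger_gap": 0.02},{"finger_gap": 0.02},{"finger_gap": 0.02},{"finger_gap": 0.02}]'

```text
time_s: 7.2
position: [0.561, 0.0381, 0.0684]
tool_rot: [[-0.22, 0.976, 0.0], [0.976, 0.22, -0.0], [-0.0, 0.0, -1.0]]
ft_force: [0.1, -0.4, -1.8]
grip_width: 0.0297
gripper_force: 29.9
```

Run:
```python
from h import *
o=observe();print(totool([.5612,.0378,.026]),o["position"],o["ft_force"])
```

```text
[-0.00029828  0.00012079  0.042369  ] [0.56101098 0.03806514 0.06836897] [ 0.12644116 -0.42444728 -1.76213923]
```

Within 0.3 mm, so I'll lower in small steps and watch the force.

To row units: 0.001 m is 0.02, -0.0002 m is -0.004.

>>> jog_arm --steps '[{"pos": [-0.004,0,0.02],"finger_gap": 0.02},{"pos": [0,0,0.02],"finger_gap": 0.02},{"pos": [0,0,0.02],"finger_gap": 0.02},{"finger_gap": 0.02},{"finger_gap": 0.02}]'

```text
time_s: 7.7
position: [0.561, 0.0379, 0.0653]
tool_rot: [[-0.219, 0.976, -0.0], [0.976, 0.219, -0.0], [0.0, -0.0, -1.0]]
ft_force: [0.6, -0.4, -0.9]
grip_width: 0.0294
gripper_force: 29.9
```

To row units: 0.0007 m is 0.014.

>>> jog_arm --steps '[{"pos": [0,0,0.014],"finger_gap": 0.02},{"pos": [0,0,0.014],"finger_gap": 0.02},{"finger_gap": 0.02},{"finger_gap": 0.02}]'

```text
time_s: 8.1
position: [0.561, 0.0379, 0.0639]
tool_rot: [[-0.219, 0.976, -0.0], [0.976, 0.219, -0.0], [-0.0, -0.0, -1.0]]
ft_force: [-0.9, 0.1, -1.1]
grip_width: 0.0295
gripper_force: 29.9
```

To row units: 0.0007 m is 0.014, 0.0006 m is 0.012.

>>> jog_arm --steps '[{"pos": [0,0,0.014],"finger_gap": 0.02},{"pos": [0,0,0.014],"finger_gap": 0.02},{"pos": [0,0,0.012],"finger_gap": 0.02},{"finger_gap": 0.02},{"finger_gap": 0.02}]'

```text
time_s: 8.6
position: [0.561, 0.0379, 0.0619]
tool_rot: [[-0.22, 0.976, 0.0], [0.976, 0.22, -0.0], [-0.0, 0.0, -1.0]]
ft_force: [0.6, 0.2, -0.6]
grip_width: 0.029
gripper_force: 29.9
```

To row units: 0.0007 m is 0.014, 0.0006 m is 0.012.

>>> jog_arm --steps '[{"pos": [0,0,0.014],"finger_gap": 0.02},{"pos": [0,0,0.014],"finger_gap": 0.02},{"pos": [0,0,0.012],"finger_gap": 0.02},{"finger_gap": 0.02},{"finger_gap": 0.02}]'

```text
time_s: 9.1
position: [0.561, 0.0379, 0.0599]
tool_rot: [[-0.22, 0.976, -0.0], [0.976, 0.22, 0.0], [0.0, -0.0, -1.0]]
ft_force: [-0.0, 0.4, -0.1]
grip_width: 0.0291
gripper_force: 29.9
```

To row units: 0.0007 m is 0.014.

>>> jog_arm --steps '[{"pos": [0,0,0.014],"finger_gap": 0.02},{"pos": [0,0,0.014],"finger_gap": 0.02},{"pos": [0,0,0.014],"finger_gap": 0.02},{"pos": [0,0,0.014],"finger_gap": 0.02},{"finger_gap": 0.02}]'

```text
time_s: 9.6
position: [0.5609, 0.0379, 0.057]
tool_rot: [[-0.219, 0.976, -0.0], [0.976, 0.219, 0.0], [0.0, -0.0, -1.0]]
ft_force: [0.3, -0.1, -0.1]
grip_width: 0.0296
gripper_force: 29.9
```

To row units: 0.0007 m is 0.014.

>>> jog_arm --steps '[{"pos": [0,0,0.014],"finger_gap": 0.02},{"pos": [0,0,0.014],"finger_gap": 0.02},{"pos": [0,0,0.014],"finger_gap": 0.02},{"pos": [0,0,0.014],"finger_gap": 0.02},{"finger_gap": 0.02}]'

```text
time_s: 10.1
position: [0.5609, 0.0379, 0.0542]
tool_rot: [[-0.219, 0.976, -0.0], [0.976, 0.219, 0.0], [0.0, -0.0, -1.0]]
ft_force: [-0.3, 0.7, -0.9]
grip_width: 0.0292
gripper_force: 29.9
```

To row units: 0.0005 m is 0.01.

>>> jog_arm --steps '[{"pos": [0,0,0.01],"finger_gap": 0.02},{"pos": [0,0,0.01],"finger_gap": 0.02},{"pos": [0,0,0.01],"finger_gap": 0.02},{"finger_gap": 0.02}]'

```text
time_s: 10.5
position: [0.5609, 0.0379, 0.0528]
tool_rot: [[-0.219, 0.976, -0.0], [0.976, 0.219, 0.0], [0.0, -0.0, -1.0]]
ft_force: [-0.3, -1.1, -1.1]
grip_width: 0.0292
gripper_force: 29.9
```

To row units: 0.0003 m is 0.006.

>>> jog_arm --steps '[{"pos": [0,0,0.006],"finger_gap": 0.02},{"finger_gap": 0.02}]'

```text
time_s: 10.7
position: [0.561, 0.0379, 0.0525]
tool_rot: [[-0.22, 0.976, -0.0], [0.976, 0.22, 0.0], [0.0, -0.0, -1.0]]
ft_force: [0.0, -0.1, -0.4]
grip_width: 0.0292
gripper_force: 29.9
```

To row units: 0.0003 m is 0.006.

>>> jog_arm --steps '[{"pos": [0,0,0.006],"finger_gap": 0.02},{"finger_gap": 0.02}]'

```text
time_s: 10.9
position: [0.5609, 0.0379, 0.0522]
tool_rot: [[-0.22, 0.976, -0.0], [0.976, 0.22, -0.0], [-0.0, -0.0, -1.0]]
ft_force: [-0.4, 0.7, 0.1]
grip_width: 0.0293
gripper_force: 29.9
```

To row units: 0.0002 m is 0.004.

>>> jog_arm --steps '[{"pos": [0,0,0.004],"finger_gap": 0.029},{"finger_gap": 0.034},{"finger_gap": 0.04},{"finger_gap": 0.05},{"finger_gap": 0.05}]'

```text
time_s: 11.4
position: [0.561, 0.0379, 0.0521]
tool_rot: [[-0.219, 0.976, 0.0], [0.976, 0.219, -0.0], [-0.0, 0.0, -1.0]]
ft_force: [0.4, -0.1, 0.3]
grip_width: 0.05
gripper_force: 0.0
```

>>> jog_arm --steps '[{"pos": [0,0,-0.4],"finger_gap": 0.05},{"pos": [0,0,-0.6],"finger_gap": 0.05},{"pos": [-0.3,0,-0.06],"finger_gap": 0.085},{"finger_gap": 0.085},{"finger_gap": 0.085}]'

```text
time_s: 11.9
position: [0.5638, 0.0231, 0.1042]
tool_rot: [[-0.219, 0.976, -0.001], [0.976, 0.219, 0.0], [0.001, -0.001, -1.0]]
ft_force: [-1.0, -0.1, 0.2]
grip_width: 0.0845
gripper_force: 0.0
```

Run:
```python
from h import *
d=get_image("wrist");o=observe();P=[.561,.038,.044];u,v=proj(d,P)[0].astype(int);print(u,v,o["position"],u-90,v-70)
pickle.dump(d,open("seat.pkl","wb"))
cv2.imwrite("pics/seat.png",cv2.resize(d["pixels"][v-70:v+70,u-90:u+90,::-1],None,fx=4,fy=4,interpolation=cv2.INTER_CUBIC))
c,s=dark(d,(u,v),25,60);print(c,s,[ray(d,c,z) for z in(.044,.058)],d["depth"][v+16:v-22:-4,u])
uv=c;z=d["depth"][int(c[1]),int(c[0])];E=np.array(d["extrinsics"]);p=cv2.undistortPoints(c.reshape(1,1,2),d["K"],np.array(d["distortion"]))[0,0];print("depth pt",E[:3,:3].T@(np.array([*p,1])*z-E[:3,3]))
```

```text
324 255 [0.56367939 0.02329903 0.10396941] 234 185
[323.0348675  254.25523013] [  9  10  31  29 717] [array([[0.56031272, 0.03834196, 0.044     ]]), array([[0.55914618, 0.04348312, 0.058     ]])] [0.19724457 0.19464947 0.19309789 0.19219144 0.19310749 0.19083238
 0.19125913 0.19135663 0.18989938 0.18882038]
depth pt [0.56018539 0.03890312 0.04552809]
```

View pics/seat.png

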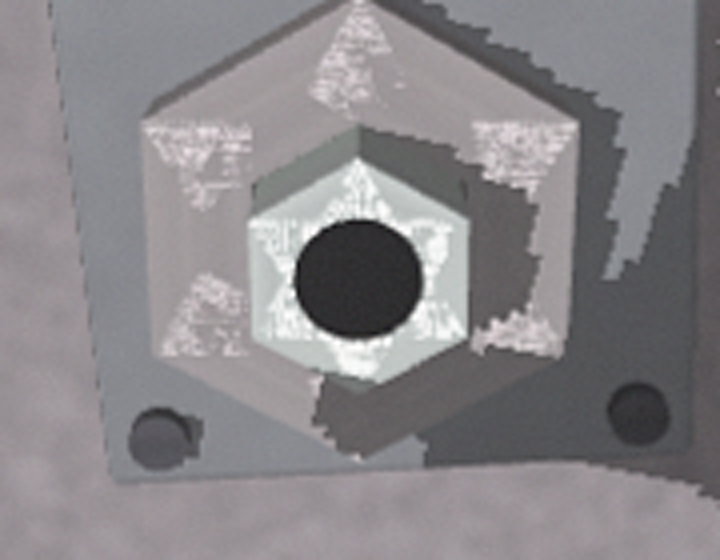

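The spacer sits in the pocket, square, with its bore at full-frame (323,254). I'll compare depth on its top against the nest's top; they should differ by 18 mm.

Run:
```python
from h import *
d=pickle.load(open("seat.pkl","rb"));E=np.array(d["extrinsics"])
def zz(pts):
    out=[]
    for x,y in pts:
        u,v=234+x/4,185+y/4
        for du in(-2,-1,0,1,2):
            for dv in(-2,-1,0,1,2):
                p=cv2.undistortPoints(np.float64([[[u+du,v+dv]]]),d["K"],np.array(d["distortion"]))[0,0]
                out.append((E[:3,:3].T@(np.array([*p,1])*d["depth"][int(round(v+dv)),int(round(u+du))]-E[:3,3]))[2])
    return np.median(out)*1000,np.std(out)*1000
print("spacer",zz([(358,280),(330,260),(390,300),(358,300),(270,280),(445,280)]),"nest",zz([(195,180),(195,280),(520,160),(520,290),(260,100),(460,100),(280,400)]),"base",zz([(120,300),(250,450),(640,300),(120,200)]))
o=observe();J=np.array([.5648,.0417]);a=np.radians(15.95);y=np.array([-np.sin(a),np.cos(a)])
p=J+.101*y;print("post",p,totool([*p,.071]))
# measure post top in first nest picture
n=pickle.load(open("nest.pkl","rb"));print(proj(n,[*p,.085]))
```

```text
spacer (np.float64(44.648394159720205), np.float64(0.5600275767080268)) nest (np.float64(26.420516263202792), np.float64(25.807931081226254)) base (np.float64(12.471379339119158), np.float64(0.5950748270739586))
post [0.53704536 0.13881169] [ 0.11851224 -0.00062633  0.03307545]
[[335.68696826  89.49010167]]
```

The depths confirm it: spacer top about 44 mm, nest 26 mm and base 12 mm, so it is fully home. The predicted post location also matches the image. Next is the keeper post.

To row units: 0.0395 m is 0.79, -0.02 m is -0.4, -3.3 degrees / 60 = -0.055.

>>> jog_arm --steps '[{"pos": [0,0,-0.4],"finger_gap": 0.06},{"pos": [0.79,0,0],"finger_gap": 0.06},{"pos": [0.79,0,0],"finger_gap": 0.06},{"pos": [0.79,-0.012,0],"finger_gap": 0.06},{"twist": -0.055,"finger_gap": 0.06},{"finger_gap": 0.06},{"finger_gap": 0.06}]'

```text
time_s: 12.65
position: [0.5375, 0.1386, 0.1244]
tool_rot: [[-0.274, 0.962, -0.001], [0.962, 0.274, -0.0], [0.0, -0.001, -1.0]]
ft_force: [0.8, -0.9, -0.2]
grip_width: 0.0602
gripper_force: 0.0
```

Run:
```python
from h import *
print(totool([.53705,.13881,.071]),observe()["position"])
```

```text
[ 0.00032782 -0.00033015  0.0534209 ] [0.53751536 0.13859002 0.12442044]
```

To row units: 0.018 m is 0.36.

>>> jog_arm --steps '[{"pos": [0,0,0.36],"finger_gap": 0.05},{"pos": [0,0,0.36],"finger_gap": 0.04},{"finger_gap": 0.03},{"finger_gap": 0.01},{"finger_gap": 0.01},{"finger_gap": 0.01},{"finger_gap": 0.01},{"finger_gap": 0.01}]' --grip_force 25

```text
time_s: 13.45
position: [0.5371, 0.138, 0.0892]
tool_rot: [[-0.275, 0.962, -0.002], [0.962, 0.275, -0.001], [-0.001, -0.002, -1.0]]
ft_force: [-3.7, -4.4, -3.4]
grip_width: 0.0153
gripper_force: 27.7
```

To row units: -0.004 m is -0.08, -0.003 m is -0.06.

>>> jog_arm --steps '[{"pos": [-0.06,0,0],"finger_gap": 0.01},{"pos": [-0.08,0,0],"finger_gap": 0.01},{"pos": [-0.08,0,0],"finger_gap": 0.01},{"pos": [-0.08,0,0],"finger_gap": 0.01},{"finger_gap": 0.01}]'

```text
time_s: 13.95
position: [0.5412, 0.1238, 0.0892]
tool_rot: [[-0.275, 0.962, -0.002], [0.962, 0.275, -0.0], [0.0, -0.002, -1.0]]
ft_force: [-4.9, -2.0, -2.0]
grip_width: 0.0153
gripper_force: 27.9
```

To row units: -0.004 m is -0.08.

>>> jog_arm --steps '[{"pos": [-0.08,0,0],"finger_gap": 0.01},{"pos": [-0.08,0,0],"finger_gap": 0.01},{"pos": [-0.08,0,0],"finger_gap": 0.01},{"pos": [-0.08,0,0],"finger_gap": 0.01},{"pos": [-0.08,0,0],"finger_gap": 0.01},{"pos": [-0.08,0,0],"finger_gap": 0.01},{"pos": [-0.08,0,0],"finger_gap": 0.01},{"finger_gap": 0.01}]'

```text
time_s: 14.75
position: [0.5489, 0.0968, 0.0892]
tool_rot: [[-0.275, 0.962, -0.002], [0.962, 0.275, -0.0], [0.0, -0.002, -1.0]]
ft_force: [-5.4, -2.7, -1.9]
grip_width: 0.0156
gripper_force: 27.9
```

To row units: -0.002 m is -0.04, -0.001 m is -0.02.

>>> jog_arm --steps '[{"pos": [-0.04,0,0],"finger_gap": 0.01},{"pos": [-0.04,0,0],"finger_gap": 0.01},{"pos": [-0.02,0,0],"finger_gap": 0.01},{"pos": [-0.01,0,0],"finger_gap": 0.01},{"finger_gap": 0.01}]'

```text
time_s: 15.25
position: [0.5503, 0.092, 0.0892]
tool_rot: [[-0.275, 0.961, -0.002], [0.961, 0.275, 0.0], [0.001, -0.002, -1.0]]
ft_force: [-5.1, 0.1, -1.8]
grip_width: 0.0153
gripper_force: 28.0
```

To row units: -0.001 m is -0.02.

>>> jog_arm --steps '[{"pos": [-0.02,0,0],"finger_gap": 0.01},{"finger_gap": 0.01}]'

```text
time_s: 15.45
position: [0.5505, 0.0911, 0.0892]
tool_rot: [[-0.275, 0.961, -0.002], [0.961, 0.275, 0.0], [0.001, -0.002, -1.0]]
ft_force: [-5.4, 0.2, -2.1]
grip_width: 0.0153
gripper_force: 28.0
```

To row units: -0.0008 m is -0.016, -0.0005 m is -0.01.

>>> jog_arm --steps '[{"pos": [-0.016,0,0],"finger_gap": 0.01},{"pos": [-0.01,0,0],"finger_gap": 0.01},{"finger_gap": 0.01}]'

```text
time_s: 15.75
position: [0.5509, 0.0899, 0.0892]
tool_rot: [[-0.275, 0.961, -0.002], [0.961, 0.275, 0.0], [0.001, -0.002, -1.0]]
ft_force: [-6.2, 0.1, -1.1]
grip_width: 0.0152
gripper_force: 28.0
```

>>> jog_arm --steps '[{"finger_gap": 0.025},{"finger_gap": 0.035},{"finger_gap": 0.04},{"pos": [0,0,-0.4],"finger_gap": 0.04},{"pos": [0,0,-0.6],"finger_gap": 0.06},{"pos": [0,0,-0.8],"finger_gap": 0.06},{"finger_gap": 0.06},{"finger_gap": 0.06}]'

```text
time_s: 16.55
position: [0.552, 0.0899, 0.1798]
tool_rot: [[-0.275, 0.961, 0.002], [0.961, 0.275, -0.0], [-0.001, 0.002, -1.0]]
ft_force: [-0.2, 0.3, -0.1]
grip_width: 0.0602
gripper_force: 0.0
```

Run:
```python
from h import *
d=get_image("wrist");o=observe();print(o["position"],o["ft_force"])
J=np.array([.5648,.0417]);a=np.radians(15.95);y=np.array([-np.sin(a),np.cos(a)])
print("exp post",proj(d,[*(J+.051*y),.085]),"exp keeper end",proj(d,[*(J-.010*y),.057]))
cv2.imwrite("pics/end.png",d["pixels"][:,:,::-1])
```

```text
[0.55148917 0.08986449 0.17871136] [-0.4568543   0.56369503 -0.24725232]
exp post [[321.14305317 256.18714315]] exp keeper end [[321.28172596 315.47939625]]
```

View pics/end.png

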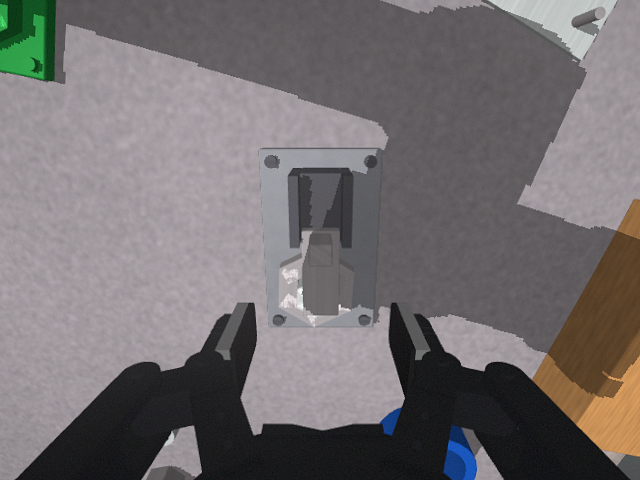

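The keeper is closed over the spacer, with its end at about (321,314) against an expected (321,315). The gripper is clear.

```bash
python3 -c "from rig import close_job;print(close_job())"
```

```text
the job is handed in; nothing more can be done
None
```

The spacer is fully home and upright in the pocket, the keeper is closed over it (about 50 mm of travel), the gripper is clear, and the job was handed in at about 17 s; no verdict came back.

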